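# Swing the issue tray home and lock it

### The arm

A 6-joint arm with a two-finger parallel gripper is mounted at the origin on the work surface. World frame = base frame: x ahead of the robot, y to its left, z up, the work surface at z = 0. Lengths are in m, angles in rad, forces in N, time in s.
With the tool pointing down it reaches from about 0.35 to 0.975 m from the base axis. Payload 4.9 kg.
Tool frame: the origin (TCP) lies midway between the tips of the shut fingers; the grasp point (between the pads) lies 19 mm behind it; z points along the fingers, y is the line along which they close (so a half turn about z gives the same grasp; the last joint's range is limited). The gripper opens to 85 mm and grips with 20 to 120 N. Pads are 22 mm wide; open, the fingers measure 114 mm over their backs; the gripper's body (76 mm by 85 mm) begins 54 mm behind the grasp point. The pads swing forward as they close: fully open they stand 13 mm farther back than shut.
Start: joints at [-1.263, 0.053, 1.613, -0, 1.476, -0.119], TCP at [0.259, -0.569, 0.231] pointing down, gripper open.
Joint ranges: [-3.01, 3.01], [-1.01, 2.22], [0.06, 2.58], [-1.02, 4.17], [0.09, 2.62], [-3.14, 3.14]. Speed limits (rad/s): [2.57, 2.57, 3.14, 3.14, 3.14, 3.14].

### API

Orientations are given as a unit quaternion [w, x, y, z].
In Python, from cell import monitor, camera, sign_off gives the robot as it stands.
- The arm moves only by the tool apply_moves, never from a script. Its argument "series" is a list of rows, each an object of numbers: "x", "y", "z": the shift along the tool's x, y, z in cm; "wx", "wy", "wz": the turn, a rotation vector about the tool's x, y, z in rad; "gripper": the finger opening in cm, from 0 to 8.54. In form: [{"x": .., "y": .., "z": .., "wx": .., "wy": .., "wz": .., "gripper": ..}, ...]. A call has exactly 10 rows; each row shifts and turns the commanded pose from where the row before left it, along the tool's axes as they then stand; what a row does not reach is not made up. A row lasts 1/8 s, in which the tool goes at most 62.5 mm and 10.7 degrees, less where a joint would pass 70% of its speed; a pose out of reach is approached as far as the arm can. A call with a gripper value outside its range is refused whole. The fingers move at their own pace and stop on an object; "newtons" is the grip in N (left out, the last holds). Time passes only in rows, so rows that do not move let the fingers close, or fill a call up. It gives the time, the measured TCP pose, the force, the opening and the grip force at its end, in the units of the state.
- monitor.get_state(): the state, without advancing time (a new reading comes with each control period).
- camera(name): name is "scene" or "top"; returns a dict with "image" (420x560x3 uint8, red, green, blue), "range_z" (420x560 float32, m along the optical axis (not along the pixel's ray), 0 where there is no reading), "K" (3x3 intrinsics, pixels), "pose" (4x4, takes a point from camera to world coordinates). Camera axes: x right, y down, z forward; pixel columns grow to the right and rows downward; lengths in m; the calibration is good to about 2 mm. A picture is of the moment at which its call begins.
- sign_off(): hands the job in; it is judged then, once.
The state is a dict: "time_s": time; "joints": joint angles; "dq": joint speeds; "tau": joint torques, N m; "tool_pos": TCP position; "eef_rot": TCP orientation; "force": force on the tool from outside, world axes, zero at the start; "ft_torque": the same for the moment, N m; "opening": opening from 0.0 (shut) to 1.0 (fully open); "finger_force": force on a finger pad.
Only numpy, scipy, OpenCV 4.12 (cv2) and the standard library are available. Lean on these libraries where they do the work, as an engineer would, in place of code of your own. Each camera call takes 0.05 s, during which the arm holds its last target. There are 200 camera calls.

### The job

Swing the loaded blue tray round on its pivot pin until its side sits home against the black rubber stop (feel for it: the stop gets readjusted), and press it there with a firm push of about 12 newtons for about half a second, never pushing the tray with more than 20. Then, with the tray home, press the red knob of the catch fully down so that its plunger locks the tray, and let go. Keep the two boxes lying flat in the tray and leave the bottle and the jar on the counter alone.

Things in the scene. Friction and masses are not known exactly. Their poses are not given: they have to be found in the camera images.
- pivot: Fixed steel pin, 20 mm diameter, standing on the counter, with a dark round head 38 mm across (underside 9 mm, top about 19 mm above the counter). Origin on the counter at the pin's axis. The tray turns about it.
- tray: Loose blue sheet-metal tray flat on the counter, the pivot pin through a 22 mm hole at its origin (underside). In its own frame x = -220 (free end) to +30 mm, y = -70 to +70 mm, 30 mm high; walls and floor 6 mm thick. Starts turned 0.5 to 1 rad counter-clockwise (from above) from home; goes home clockwise, its yaw decreasing, until its +y side wall meets the stop.
- push_spot (a point): Point on the outside of the tray's -y side wall near its free corner (x = -185, y = -70, z = 15 mm in the tray's frame): the place to push, towards the tray's +y. The tray and load weigh about 0.5 kg; friction on the counter resists here with about 1 to 5 N (it varies), and with more nearer the pin.
- catch: Steel plate (80 mm in x, 4 mm high, y = +11 to +73 mm) fixed to the counter, carrying the catch's yellow head. The head is adjustable along the plate's y: its true place is up to 6 mm either way from the nominal one given here, and is not measured. Origin on the counter at the nominal axis of the rubber stop, about 170 mm from the pivot, on the tray's +y side; -y faces the tray.
- plunger (a joint): Upright steel plunger of the head (12 mm diameter), 27 mm to -y of the stop's axis: travel in m, 0 raised, 0.030 fully down; stays where left, 3 N moves it. Red knob on top, 32 mm diameter; its top face is 112 mm above the counter when raised, 82 mm when down. When down it stands inside the tray's +y wall with 3 mm to spare; if the tray is not home it lands on the wall.
- thermometer_box: White box with a blue band, 90 x 46 x 38 mm, lying loose in the tray; origin at the centre of its underside.
- battery_box: Red box with an orange band, 56 x 40 x 30 mm, lying loose in the tray; origin at the centre of its underside.
- sanitiser: Blue bottle standing on the counter, 60 mm diameter, 150 mm high; origin at the centre of its underside.
- wipes: White jar with a green lid standing on the counter, 70 mm diameter, 120 mm high; origin at the centre of its underside.
- stop_nominal (a point): Nominal place of the foremost point of the black upright rubber stop (24 mm diameter, 34 mm high) on the head's -y side: 12 mm to -y of the catch's origin, 15 mm up; the real stop is up to 6 mm either way in y. Home is the tray's +y wall touching it. The head's block is 44 mm wide, 70 mm high, behind the stop; its arm, 36 mm wide, 52 to 70 mm up, reaches 48 mm to -y, over the tray's wall.

How it is judged:
By the outcome, as a careful person would: the job done as asked, in the order asked, and still so for the second after the job is handed in, with the robot touching nothing.
It also fails if it takes over 64 s, if anything falls off the work surface, if the arm or the gripper's body presses on something with over 40 N, if the wrist force passes 120 N, or if a joint passes its speed limit or range.

## Working session

There is one attempt and no reset: what is moved stays moved. The work goes in short steps, Python scripts to look and compute and a tool call to move; the robot and the scene stay as the last step left them, time stands still between calls to the robot, and variables do not carry over. Pictures are saved under pics/ and viewed, at most 10 in all, crops included, and the job is handed in when it is done.

Besides the shell and the picture viewer there is one more tool, called after "Emit:" as name(argument=value, ...), one argument or row to a line, values as JSON. apply_moves: Moves the arm, as the interface text tells. Its arguments: {"type":"object","properties":{"series":{"type":"array"},"newtons":{"type":"number"}},"required":["series"]}

```bash
mkdir -p pics
cat > h.py <<'E'
import numpy as np, cv2
from cell import monitor, camera, sign_off
def look(n,f):
    c=camera(n); cv2.imwrite(f,cv2.cvtColor(c["image"],cv2.COLOR_RGB2BGR)); np.savez(f[:-4]+'.npz',**c); return c
def cloud(c):
    K,T,z=c["K"],c["pose"],c["range_z"]; v,u=np.indices(z.shape)
    p=np.stack([(u-K[0,2])/K[0,0]*z,(v-K[1,2])/K[1,1]*z,z],-1)
    p=p@T[:3,:3].T+T[:3,3]; p[z<=0]=np.nan; return p
E
python3 - <<'E'
from h import *
a=look("top","pics/t1.png");b=look("scene","pics/s1.png")
s=monitor.get_state();print(s)
E
```

```text
{'time_s': 0.1, 'joints': array([-1.26301466e+00,  5.33261414e-02,  1.61415825e+00,  2.84157372e-05,
        1.47605631e+00, -1.18974488e-01]), 'dq': array([ 0.00016372,  0.00083445, -0.002339  ,  0.00095441, -0.00158256,
       -0.001595  ]), 'tau': array([ 4.22649146e-04, -3.94906497e+01, -3.71362495e+01, -1.11591739e-04,
        3.91947571e-03, -6.33966565e-06]), 'tool_pos': array([ 0.25854552, -0.56837994,  0.23016317]), 'eef_rot': array([-9.71020253e-04,  9.77320966e-01,  2.11761140e-01, -7.77349927e-05]), 'force': array([ 0.53376872,  0.3876824 , -0.3373753 ]), 'ft_torque': array([ 0.04317491,  0.00621844, -0.02023229]), 'finger_force': 0.0, 'opening': 1.0015114679415533}
```

View pics/t1.png

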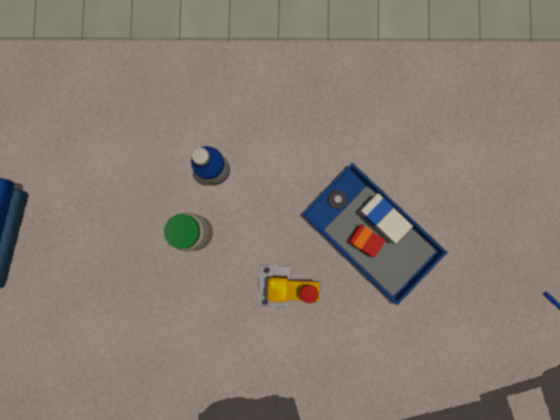

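View pics/s1.png

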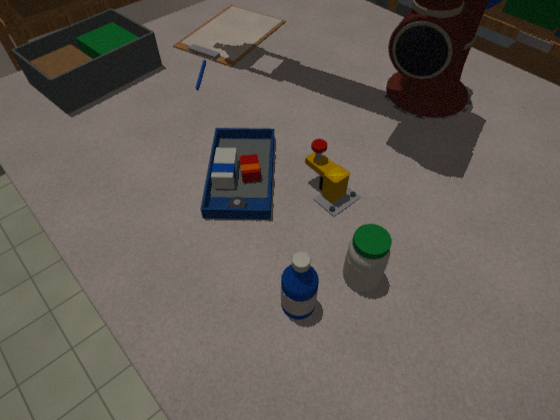

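The top view shows the pin at (338,199), the tray running to (445,252) and (397,301), the catch at (278,288) with its knob at (309,294), the bottle at (208,163) and the jar at (184,231). Both boxes are flat.

Run:
```python
from h import *
np.set_printoptions(precision=4,suppress=True)
c=np.load('pics/t1.npz');P=cloud(c);print(c['pose'])
for n,(u,v) in dict(pin=(338,199),knob=(309,294),head=(278,289),c1=(444,252),c2=(397,300),c3=(304,215),c4=(351,167),plate=(266,270),plate2=(266,303),bolt1=(267,269),bottle=(201,156),jar=(182,231)).items():
    print(n,np.nanmedian(P[v-1:v+2,u-1:u+2].reshape(-1,3),0))
im=c['image'].astype(int);R,G,B=im[...,0],im[...,1],im[...,2]
z=P[...,2]
def fit(m,n):
    q=P[m][:,:2]; r=cv2.minAreaRect((q*1000).astype(np.float32)); print(n,m.sum(),r,P[m].mean(0)); print(cv2.boxPoints(r))
v,u=np.indices(z.shape)
roi=(u>295)&(u<455)&(v>155)&(v<310)
blue=roi&(B>1.5*R)&(B>40)&(z>.02)&(z<.036)
fit(blue,'tray')
kn=(z>.1)&(z<.125)&(abs(u-309)<20)&(abs(v-294)<20); fit(kn,'knob')
hd=(z>.06)&(z<.08)&(abs(u-285)<45)&(abs(v-290)<30); fit(hd,'head')
pl=(z>.0025)&(z<.008)&(u>250)&(u<300)&(v>255)&(v<315)&(abs(R-B)<25); fit(pl,'plate')
pn=(z>.012)&(abs(u-338)<12)&(abs(v-199)<12); fit(pn,'pin')
```

```text
[[ 0.0165 -0.9975  0.0684  0.5438]
 [-0.9995 -0.0146  0.0282  0.0603]
 [-0.0271 -0.0688 -0.9973  0.8782]
 [ 0.      0.      0.      1.    ]]
pin [ 0.6264 -0.0251  0.0194]
knob [0.4529 0.0325 0.1128]
head [0.4561 0.0873 0.072 ]
c1 [ 0.5272 -0.2247  0.0318]
c2 [ 0.4347 -0.1377  0.0271]
c3 [0.5934 0.041  0.0304]
c4 [ 0.6886 -0.0491  0.027 ]
plate [0.4856 0.1135 0.0108]
plate2 [0.422  0.1122 0.0116]
bolt1 [0.4877 0.1115 0.0109]
bottle [0.683  0.2176 0.1517]
jar [0.5573 0.2531 0.1218]
tray 1359 ((561.7238159179688, -92.38572692871094), (248.35617065429688, 139.40411376953125), 46.83644485473633) [ 0.5593 -0.0947  0.0308]
[[ 425.9347 -135.2797]
 [ 527.6166 -230.6437]
 [ 697.5129  -49.4918]
 [ 595.8311   45.8723]]
knob 271 ((452.8328552246094, 33.360313415527344), (30.78165626525879, 29.27427101135254), 1.1355661153793335) [0.4532 0.0331 0.1125]
[[437.155   47.6896]
 [437.7351  18.421 ]
 [468.5107  19.0311]
 [467.9306  48.2996]]
head 880 ((453.0706787109375, 59.23297119140625), (94.56195831298828, 44.33019256591797), 87.30724334716797) [0.4554 0.0697 0.0715]
[[428.7088  13.0455]
 [472.99    10.9629]
 [477.4326 105.4204]
 [433.1513 107.5031]]
plate 867 ((456.3660583496094, 95.64755249023438), (113.45540618896484, 94.94280242919922), 1.030630350112915) [0.4593 0.1015 0.005 ]
[[398.7937 142.0909]
 [400.5014  47.1635]
 [513.9385  49.2042]
 [512.2307 144.1316]]
pin 301 ((629.1087646484375, -24.64291000366211), (41.134151458740234, 39.15237808227539), 9.709741592407227) [ 0.6271 -0.0229  0.0176]
[[605.5347  -8.8159]
 [612.1379 -47.4074]
 [652.6829 -40.4699]
 [646.0796  -1.8784]]
```

Emit:
apply_moves(
  series=[
    {"x": 2,"y": -0.8,"gripper": 0},
    {"x": 4.6,"y": -1.9,"gripper": 0},
    {"x": 4.6,"y": -1.9,"gripper": 0},
    {"x": 5,"y": -2,"gripper": 0},
    {"x": 5,"y": -2,"gripper": 0},
    {"x": 5,"y": -2,"gripper": 0},
    {"x": 5,"y": -2,"gripper": 0},
    {"x": 5,"y": -2,"gripper": 0},
    {"x": 4.6,"y": -1.9,"gripper": 0},
    {"x": 2.3,"y": -0.9,"gripper": 0},
  ],
)

```text
invalid input at $.series[0]: expected keys x, y, z, wx, wy, wz, gripper
```

Emit:
apply_moves(
  series=[
    {"wz": -0.1,"gripper": 0},
    {"wz": -0.1,"z": 1.5,"gripper": 0},
    {"wz": -0.1,"z": 3,"gripper": 0},
    {"wz": -0.09,"z": 3,"gripper": 0},
    {"z": 3,"gripper": 0},
    {"z": 3,"gripper": 0},
    {"z": 2.5,"gripper": 0},
    {"z": 2,"gripper": 0},
    {"z": 1,"gripper": 0},
    {"gripper": 0},
  ],
)

```text
invalid input at $.series[0]: expected keys x, y, z, wx, wy, wz, gripper
```

All keys are needed in every row.

Emit:
apply_moves(
  series=[
    {"x": 2,"y": -0.8,"z": 0,"wx": 0,"wy": 0,"wz": 0,"gripper": 0},
    {"x": 4.6,"y": -1.9,"z": 0,"wx": 0,"wy": 0,"wz": 0,"gripper": 0},
    {"x": 4.6,"y": -1.9,"z": 0,"wx": 0,"wy": 0,"wz": 0,"gripper": 0},
    {"x": 5,"y": -2,"z": 0,"wx": 0,"wy": 0,"wz": 0,"gripper": 0},
    {"x": 5,"y": -2,"z": 0,"wx": 0,"wy": 0,"wz": 0,"gripper": 0},
    {"x": 5,"y": -2,"z": 0,"wx": 0,"wy": 0,"wz": 0,"gripper": 0},
    {"x": 5,"y": -2,"z": 0,"wx": 0,"wy": 0,"wz": 0,"gripper": 0},
    {"x": 5,"y": -2,"z": 0,"wx": 0,"wy": 0,"wz": 0,"gripper": 0},
    {"x": 4.6,"y": -1.9,"z": 0,"wx": 0,"wy": 0,"wz": 0,"gripper": 0},
    {"x": 2.3,"y": -0.9,"z": 0,"wx": 0,"wy": 0,"wz": 0,"gripper": 0},
  ],
)

```text
time_s: 1.35
tool_pos: [0.5804, -0.2285, 0.231]
eef_rot: [-0.0, 0.977, 0.213, 0.0]
force: [-0.1, -0.2, -0.1]
opening: -0.001
finger_force: 0.0
```

Emit:
apply_moves(
  series=[
    {"x": 0,"y": 0,"z": 0,"wx": 0,"wy": 0,"wz": -0.1,"gripper": 0},
    {"x": 0,"y": 0,"z": 1.5,"wx": 0,"wy": 0,"wz": -0.1,"gripper": 0},
    {"x": 0,"y": 0,"z": 3,"wx": 0,"wy": 0,"wz": -0.1,"gripper": 0},
    {"x": 0,"y": 0,"z": 3,"wx": 0,"wy": 0,"wz": -0.09,"gripper": 0},
    {"x": 0,"y": 0,"z": 3,"wx": 0,"wy": 0,"wz": 0,"gripper": 0},
    {"x": 0,"y": 0,"z": 3,"wx": 0,"wy": 0,"wz": 0,"gripper": 0},
    {"x": 0,"y": 0,"z": 2.5,"wx": 0,"wy": 0,"wz": 0,"gripper": 0},
    {"x": 0,"y": 0,"z": 2,"wx": 0,"wy": 0,"wz": 0,"gripper": 0},
    {"x": 0,"y": 0,"z": 1,"wx": 0,"wy": 0,"wz": 0,"gripper": 0},
    {"x": 0,"y": 0,"z": 0,"wx": 0,"wy": 0,"wz": 0,"gripper": 0},
  ],
)

```text
time_s: 2.6
tool_pos: [0.5788, -0.2317, 0.0408]
eef_rot: [-0.0, 0.918, 0.397, -0.0]
force: [-0.3, 0.4, 0.5]
opening: -0.002
finger_force: 0.0
```

Emit:
apply_moves(
  series=[
    {"x": 0,"y": 0,"z": 1,"wx": 0,"wy": 0,"wz": 0,"gripper": 0},
    {"x": 0,"y": 0,"z": 1,"wx": 0,"wy": 0,"wz": 0,"gripper": 0},
    {"x": 0,"y": 0,"z": 0.7,"wx": 0,"wy": 0,"wz": 0,"gripper": 0},
    {"x": 0,"y": -0.3,"z": 0,"wx": 0,"wy": 0,"wz": 0,"gripper": 0},
    {"x": 0,"y": -0.3,"z": 0,"wx": 0,"wy": 0,"wz": 0,"gripper": 0},
    {"x": 0,"y": -0.3,"z": 0,"wx": 0,"wy": 0,"wz": 0,"gripper": 0},
    {"x": 0,"y": -0.3,"z": 0,"wx": 0,"wy": 0,"wz": 0,"gripper": 0},
    {"x": 0,"y": -0.3,"z": 0,"wx": 0,"wy": 0,"wz": 0,"gripper": 0},
    {"x": 0,"y": -0.2,"z": 0,"wx": 0,"wy": 0,"wz": 0,"gripper": 0},
    {"x": 0,"y": -0.2,"z": 0,"wx": 0,"wy": 0,"wz": 0,"gripper": 0},
  ],
)

```text
time_s: 3.85
tool_pos: [0.5651, -0.219, 0.0143]
eef_rot: [0.0, 0.918, 0.397, 0.0]
force: [0.8, 0.5, 0.3]
opening: -0.0
finger_force: 0.0
```

Run:
```python
from h import *
look("scene","pics/s2.png"); im=cv2.imread("pics/s2.png")[90:240,150:350]
cv2.imwrite("pics/s2c.png",cv2.resize(im,None,fx=3,fy=3))
```

```text
(no output)
```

View pics/s2c.png

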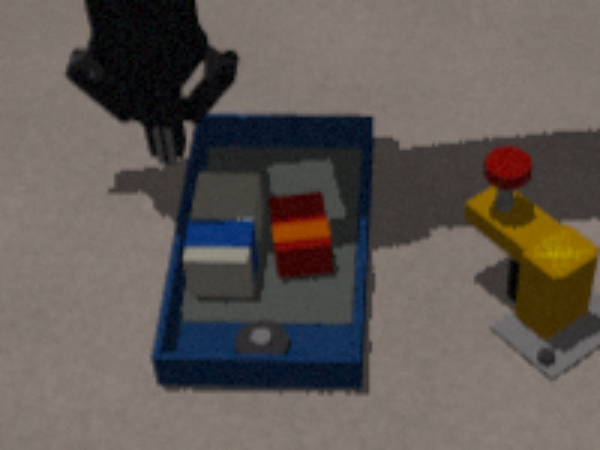

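The fingers stand just outside the -y wall near the free corner (crop pixel (165,155)), not yet touching. The boxes are clear of the gripper, so I start the arc.

Emit:
apply_moves(
  series=[
    {"x": 0,"y": -0.2,"z": 0,"wx": 0,"wy": 0,"wz": 0,"gripper": 0},
    {"x": 0,"y": -0.2,"z": 0,"wx": 0,"wy": 0,"wz": 0,"gripper": 0},
    {"x": 0,"y": -0.2,"z": 0,"wx": 0,"wy": 0,"wz": 0,"gripper": 0},
    {"x": -0.08,"y": -0.2,"z": 0,"wx": 0,"wy": 0,"wz": 0.01,"gripper": 0},
    {"x": -0.1,"y": -0.25,"z": 0,"wx": 0,"wy": 0,"wz": 0.012,"gripper": 0},
    {"x": -0.15,"y": -0.3,"z": 0,"wx": 0,"wy": 0,"wz": 0.016,"gripper": 0},
    {"x": -0.17,"y": -0.37,"z": 0,"wx": 0,"wy": 0,"wz": 0.02,"gripper": 0},
    {"x": -0.17,"y": -0.37,"z": 0,"wx": 0,"wy": 0,"wz": 0.02,"gripper": 0},
    {"x": -0.21,"y": -0.46,"z": 0,"wx": 0,"wy": 0,"wz": 0.025,"gripper": 0},
    {"x": -0.21,"y": -0.46,"z": 0,"wx": 0,"wy": 0,"wz": 0.025,"gripper": 0},
  ],
)

```text
time_s: 5.15
tool_pos: [0.536, -0.205, 0.0144]
eef_rot: [0.0, 0.942, 0.337, 0.0]
force: [0.9, -1.7, 0.0]
opening: 0.001
finger_force: 0.8
```

Emit:
apply_moves(
  series=[
    {"x": -0.25,"y": -0.55,"z": 0,"wx": 0,"wy": 0,"wz": 0.03,"gripper": 0},
    {"x": -0.25,"y": -0.55,"z": 0,"wx": 0,"wy": 0,"wz": 0.03,"gripper": 0},
    {"x": -0.25,"y": -0.55,"z": 0,"wx": 0,"wy": 0,"wz": 0.03,"gripper": 0},
    {"x": -0.25,"y": -0.55,"z": 0,"wx": 0,"wy": 0,"wz": 0.03,"gripper": 0},
    {"x": -0.25,"y": -0.55,"z": 0,"wx": 0,"wy": 0,"wz": 0.03,"gripper": 0},
    {"x": -0.25,"y": -0.55,"z": 0,"wx": 0,"wy": 0,"wz": 0.03,"gripper": 0},
    {"x": -0.25,"y": -0.55,"z": 0,"wx": 0,"wy": 0,"wz": 0.03,"gripper": 0},
    {"x": -0.25,"y": -0.55,"z": 0,"wx": 0,"wy": 0,"wz": 0.03,"gripper": 0},
    {"x": -0.25,"y": -0.55,"z": 0,"wx": 0,"wy": 0,"wz": 0.03,"gripper": 0},
    {"x": -0.25,"y": -0.55,"z": 0,"wx": 0,"wy": 0,"wz": 0.03,"gripper": 0},
  ],
)

```text
time_s: 6.4
tool_pos: [0.4861, -0.1713, 0.0144]
eef_rot: [0.0, 0.981, 0.192, 0.0]
force: [2.4, -0.7, 0.7]
opening: -0.003
finger_force: 0.8
```

Run:
```python
from h import *
c=look("top","pics/t2.png");P=cloud(c);s=monitor.get_state();print(s['force'],s['tool_pos'])
im=c['image'].astype(int);R,G,B=im[...,0],im[...,1],im[...,2]
z=P[...,2];v,u=np.indices(z.shape)
roi=(u>290)&(u<470)&(v>140)&(v<340)&(B>1.5*R)&(B>40)&(z>.02)&(z<.036)
q=(P[roi][:,:2]*1000).astype(np.float32);r=cv2.minAreaRect(q);print(r);print(cv2.boxPoints(r))
cv2.imwrite("pics/t2c.png",cv2.resize(cv2.imread("pics/t2.png")[140:340,240:470],None,fx=3,fy=3))
```

```text
[ 1.22415039 -0.87316786  0.82195267] [ 0.48557635 -0.17094038  0.01424586]
((537.1954345703125, -59.44273376464844), (248.16592407226562, 138.9567108154297), 22.1790771484375)
[[ 396.06528   -41.946835]
 [ 448.52182  -170.62193 ]
 [ 678.32556   -76.93863 ]
 [ 625.869      51.736465]]
```

View pics/t2c.png

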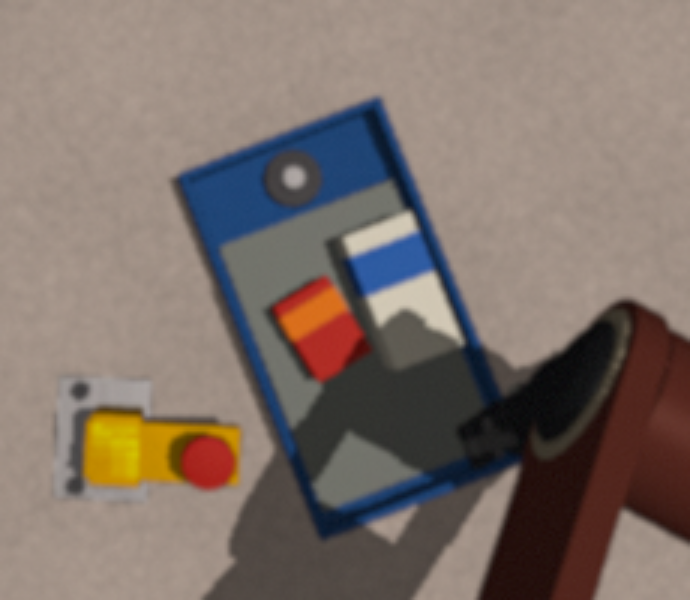

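The tray yaw is 0.387, matching the tool's 0.386. The boxes are flat and the contact is good at crop (500,450). About 0.40 rad remains.

Emit:
apply_moves(
  series=[
    {"x": -0.25,"y": -0.56,"z": 0,"wx": 0,"wy": 0,"wz": 0.03,"gripper": 0},
    {"x": -0.25,"y": -0.56,"z": 0,"wx": 0,"wy": 0,"wz": 0.03,"gripper": 0},
    {"x": -0.25,"y": -0.56,"z": 0,"wx": 0,"wy": 0,"wz": 0.03,"gripper": 0},
    {"x": -0.25,"y": -0.56,"z": 0,"wx": 0,"wy": 0,"wz": 0.03,"gripper": 0},
    {"x": -0.25,"y": -0.56,"z": 0,"wx": 0,"wy": 0,"wz": 0.03,"gripper": 0},
    {"x": -0.25,"y": -0.56,"z": 0,"wx": 0,"wy": 0,"wz": 0.03,"gripper": 0},
    {"x": -0.25,"y": -0.56,"z": 0,"wx": 0,"wy": 0,"wz": 0.03,"gripper": 0},
    {"x": -0.25,"y": -0.56,"z": 0,"wx": 0,"wy": 0,"wz": 0.03,"gripper": 0},
    {"x": -0.25,"y": -0.56,"z": 0,"wx": 0,"wy": 0,"wz": 0.03,"gripper": 0},
    {"x": -0.25,"y": -0.56,"z": 0,"wx": 0,"wy": 0,"wz": 0.03,"gripper": 0},
  ],
)

```text
time_s: 7.7
tool_pos: [0.4479, -0.1236, 0.0143]
eef_rot: [0.0, 0.999, 0.043, -0.0]
force: [1.5, -1.3, -0.4]
opening: -0.001
finger_force: 0.9
```

Emit:
apply_moves(
  series=[
    {"x": -0.17,"y": -0.37,"z": 0,"wx": 0,"wy": 0,"wz": 0.02,"gripper": 0},
    {"x": -0.08,"y": -0.19,"z": 0,"wx": 0,"wy": 0,"wz": 0.01,"gripper": 0},
    {"x": -0.04,"y": -0.09,"z": 0,"wx": 0,"wy": 0,"wz": 0.005,"gripper": 0},
    {"x": -0.04,"y": -0.09,"z": 0,"wx": 0,"wy": 0,"wz": 0.005,"gripper": 0},
    {"x": -0.02,"y": -0.05,"z": 0,"wx": 0,"wy": 0,"wz": 0.003,"gripper": 0},
    {"x": -0.02,"y": -0.05,"z": 0,"wx": 0,"wy": 0,"wz": 0.003,"gripper": 0},
    {"x": -0.02,"y": -0.05,"z": 0,"wx": 0,"wy": 0,"wz": 0.003,"gripper": 0},
    {"x": -0.02,"y": -0.05,"z": 0,"wx": 0,"wy": 0,"wz": 0.003,"gripper": 0},
    {"x": -0.02,"y": -0.05,"z": 0,"wx": 0,"wy": 0,"wz": 0.003,"gripper": 0},
    {"x": -0.02,"y": -0.05,"z": 0,"wx": 0,"wy": 0,"wz": 0.003,"gripper": 0},
  ],
)

```text
time_s: 8.95
tool_pos: [0.4428, -0.1138, 0.0143]
eef_rot: [0.0, 1.0, 0.015, -0.0]
force: [-0.3, -2.1, 1.3]
opening: 0.001
finger_force: 1.4
```

Emit:
apply_moves(
  series=[
    {"x": -0.02,"y": -0.04,"z": 0,"wx": 0,"wy": 0,"wz": 0.002,"gripper": 0},
    {"x": -0.02,"y": -0.04,"z": 0,"wx": 0,"wy": 0,"wz": 0.002,"gripper": 0},
    {"x": -0.02,"y": -0.04,"z": 0,"wx": 0,"wy": 0,"wz": 0.002,"gripper": 0},
    {"x": -0.02,"y": -0.04,"z": 0,"wx": 0,"wy": 0,"wz": 0.002,"gripper": 0},
    {"x": -0.02,"y": -0.04,"z": 0,"wx": 0,"wy": 0,"wz": 0.002,"gripper": 0},
    {"x": -0.02,"y": -0.04,"z": 0,"wx": 0,"wy": 0,"wz": 0.002,"gripper": 0},
    {"x": -0.02,"y": -0.04,"z": 0,"wx": 0,"wy": 0,"wz": 0.002,"gripper": 0},
    {"x": -0.02,"y": -0.04,"z": 0,"wx": 0,"wy": 0,"wz": 0.002,"gripper": 0},
    {"x": -0.02,"y": -0.04,"z": 0,"wx": 0,"wy": 0,"wz": 0.002,"gripper": 0},
    {"x": -0.02,"y": -0.04,"z": 0,"wx": 0,"wy": 0,"wz": 0.002,"gripper": 0},
  ],
)

```text
time_s: 10.2
tool_pos: [0.4408, -0.1098, 0.0143]
eef_rot: [-0.0, 1.0, 0.005, -0.0]
force: [1.1, -1.8, 0.9]
opening: -0.003
finger_force: 0.9
```

Emit:
apply_moves(
  series=[
    {"x": -0.01,"y": -0.02,"z": 0,"wx": 0,"wy": 0,"wz": 0.001,"gripper": 0},
    {"x": -0.01,"y": -0.02,"z": 0,"wx": 0,"wy": 0,"wz": 0.001,"gripper": 0},
    {"x": -0.01,"y": -0.02,"z": 0,"wx": 0,"wy": 0,"wz": 0.001,"gripper": 0},
    {"x": -0.01,"y": -0.02,"z": 0,"wx": 0,"wy": 0,"wz": 0.001,"gripper": 0},
    {"x": -0.01,"y": -0.02,"z": 0,"wx": 0,"wy": 0,"wz": 0.001,"gripper": 0},
    {"x": -0.01,"y": -0.02,"z": 0,"wx": 0,"wy": 0,"wz": 0.001,"gripper": 0},
    {"x": -0.01,"y": -0.02,"z": 0,"wx": 0,"wy": 0,"wz": 0.001,"gripper": 0},
    {"x": -0.01,"y": -0.02,"z": 0,"wx": 0,"wy": 0,"wz": 0.001,"gripper": 0},
    {"x": -0.01,"y": -0.02,"z": 0,"wx": 0,"wy": 0,"wz": 0.001,"gripper": 0},
    {"x": -0.01,"y": -0.02,"z": 0,"wx": 0,"wy": 0,"wz": 0.001,"gripper": 0},
  ],
)

```text
time_s: 11.45
tool_pos: [0.4399, -0.1078, 0.0143]
eef_rot: [-0.0, 1.0, 0.0, -0.0]
force: [0.4, -2.0, -1.2]
opening: 0.002
finger_force: 0.9
```

Emit:
apply_moves(
  series=[
    {"x": 0,"y": -0.015,"z": 0,"wx": 0,"wy": 0,"wz": 0.001,"gripper": 0},
    {"x": -0.01,"y": -0.015,"z": 0,"wx": 0,"wy": 0,"wz": 0.001,"gripper": 0},
    {"x": -0.01,"y": -0.015,"z": 0,"wx": 0,"wy": 0,"wz": 0.001,"gripper": 0},
    {"x": -0.01,"y": -0.015,"z": 0,"wx": 0,"wy": 0,"wz": 0.001,"gripper": 0},
    {"x": -0.01,"y": -0.015,"z": 0,"wx": 0,"wy": 0,"wz": 0.001,"gripper": 0},
    {"x": 0,"y": -0.015,"z": 0,"wx": 0,"wy": 0,"wz": 0.001,"gripper": 0},
    {"x": -0.01,"y": -0.015,"z": 0,"wx": 0,"wy": 0,"wz": 0.001,"gripper": 0},
    {"x": -0.01,"y": -0.015,"z": 0,"wx": 0,"wy": 0,"wz": 0.001,"gripper": 0},
    {"x": -0.01,"y": -0.015,"z": 0,"wx": 0,"wy": 0,"wz": 0.001,"gripper": 0},
    {"x": 0,"y": -0.015,"z": 0,"wx": 0,"wy": 0,"wz": 0,"gripper": 0},
  ],
)

```text
time_s: 12.7
tool_pos: [0.4391, -0.1063, 0.0143]
eef_rot: [-0.0, 1.0, -0.004, -0.0]
force: [-0.2, -2.4, -0.7]
opening: -0.002
finger_force: 0.8
```

Emit:
apply_moves(
  series=[
    {"x": 0,"y": -0.015,"z": 0,"wx": 0,"wy": 0,"wz": 0.001,"gripper": 0},
    {"x": -0.01,"y": -0.015,"z": 0,"wx": 0,"wy": 0,"wz": 0.001,"gripper": 0},
    {"x": -0.01,"y": -0.015,"z": 0,"wx": 0,"wy": 0,"wz": 0.001,"gripper": 0},
    {"x": -0.01,"y": -0.015,"z": 0,"wx": 0,"wy": 0,"wz": 0.001,"gripper": 0},
    {"x": -0.01,"y": -0.015,"z": 0,"wx": 0,"wy": 0,"wz": 0.001,"gripper": 0},
    {"x": 0,"y": -0.015,"z": 0,"wx": 0,"wy": 0,"wz": 0.001,"gripper": 0},
    {"x": -0.01,"y": -0.015,"z": 0,"wx": 0,"wy": 0,"wz": 0.001,"gripper": 0},
    {"x": -0.01,"y": -0.015,"z": 0,"wx": 0,"wy": 0,"wz": 0.001,"gripper": 0},
    {"x": -0.01,"y": -0.015,"z": 0,"wx": 0,"wy": 0,"wz": 0.001,"gripper": 0},
    {"x": 0,"y": -0.015,"z": 0,"wx": 0,"wy": 0,"wz": 0,"gripper": 0},
  ],
)

```text
time_s: 13.95
tool_pos: [0.4387, -0.1055, 0.0145]
eef_rot: [0.001, 1.0, -0.009, 0.0]
force: [0.8, -7.1, -2.7]
opening: -0.001
finger_force: 3.1
```

Emit:
apply_moves(
  series=[
    {"x": 0,"y": -0.015,"z": 0,"wx": 0,"wy": 0,"wz": 0,"gripper": 0},
    {"x": 0,"y": -0.015,"z": 0,"wx": 0,"wy": 0,"wz": 0,"gripper": 0},
    {"x": 0,"y": -0.015,"z": 0,"wx": 0,"wy": 0,"wz": 0,"gripper": 0},
    {"x": 0,"y": -0.015,"z": 0,"wx": 0,"wy": 0,"wz": 0,"gripper": 0},
    {"x": 0,"y": 0,"z": 0,"wx": 0,"wy": 0,"wz": 0,"gripper": 0},
    {"x": 0,"y": 0,"z": 0,"wx": 0,"wy": 0,"wz": 0,"gripper": 0},
    {"x": 0,"y": 0,"z": 0,"wx": 0,"wy": 0,"wz": 0,"gripper": 0},
    {"x": 0,"y": 0,"z": 0,"wx": 0,"wy": 0,"wz": 0,"gripper": 0},
    {"x": 0,"y": 0,"z": 0,"wx": 0,"wy": 0,"wz": 0,"gripper": 0},
    {"x": 0,"y": 0,"z": 0,"wx": 0,"wy": 0,"wz": 0,"gripper": 0},
  ],
)

```text
time_s: 15.2
tool_pos: [0.4388, -0.1054, 0.0146]
eef_rot: [0.001, 1.0, -0.008, 0.0]
force: [-0.1, -7.8, -2.2]
opening: 0.002
finger_force: 3.9
```

Emit:
apply_moves(
  series=[
    {"x": 0,"y": -0.02,"z": 0,"wx": 0,"wy": 0,"wz": 0,"gripper": 0},
    {"x": 0,"y": -0.02,"z": 0,"wx": 0,"wy": 0,"wz": 0,"gripper": 0},
    {"x": 0,"y": -0.02,"z": 0,"wx": 0,"wy": 0,"wz": 0,"gripper": 0},
    {"x": 0,"y": -0.02,"z": 0,"wx": 0,"wy": 0,"wz": 0,"gripper": 0},
    {"x": 0,"y": 0,"z": 0,"wx": 0,"wy": 0,"wz": 0,"gripper": 0},
    {"x": 0,"y": 0,"z": 0,"wx": 0,"wy": 0,"wz": 0,"gripper": 0},
    {"x": 0,"y": 0,"z": 0,"wx": 0,"wy": 0,"wz": 0,"gripper": 0},
    {"x": 0,"y": 0,"z": 0,"wx": 0,"wy": 0,"wz": 0,"gripper": 0},
    {"x": 0,"y": 0,"z": 0,"wx": 0,"wy": 0,"wz": 0,"gripper": 0},
    {"x": 0,"y": 0,"z": 0,"wx": 0,"wy": 0,"wz": 0,"gripper": 0},
  ],
)

```text
time_s: 16.45
tool_pos: [0.4388, -0.1054, 0.0148]
eef_rot: [0.002, 1.0, -0.008, 0.0]
force: [-0.1, -10.3, -1.2]
opening: 0.002
finger_force: 5.3
```

Emit:
apply_moves(
  series=[
    {"x": 0,"y": -0.014,"z": 0,"wx": 0,"wy": 0,"wz": 0,"gripper": 0},
    {"x": 0,"y": -0.014,"z": 0,"wx": 0,"wy": 0,"wz": 0,"gripper": 0},
    {"x": 0,"y": -0.014,"z": 0,"wx": 0,"wy": 0,"wz": 0,"gripper": 0},
    {"x": 0,"y": -0.014,"z": 0,"wx": 0,"wy": 0,"wz": 0,"gripper": 0},
    {"x": 0,"y": 0,"z": 0,"wx": 0,"wy": 0,"wz": 0,"gripper": 0},
    {"x": 0,"y": 0,"z": 0,"wx": 0,"wy": 0,"wz": 0,"gripper": 0},
    {"x": 0,"y": 0,"z": 0,"wx": 0,"wy": 0,"wz": 0,"gripper": 0},
    {"x": 0,"y": 0,"z": 0,"wx": 0,"wy": 0,"wz": 0,"gripper": 0},
    {"x": 0,"y": 0,"z": 0,"wx": 0,"wy": 0,"wz": 0,"gripper": 0},
    {"x": 0,"y": 0,"z": 0,"wx": 0,"wy": 0,"wz": 0,"gripper": 0},
  ],
)

```text
time_s: 17.7
tool_pos: [0.4388, -0.1053, 0.0149]
eef_rot: [0.003, 1.0, -0.008, 0.0]
force: [-1.8, -12.5, -1.7]
opening: -0.0
finger_force: 6.2
```

Run:
```python
from h import *
c=look("top","pics/t3.png");P=cloud(c);s=monitor.get_state();print(s['force'],s['tool_pos'],s['joints'])
im=c['image'].astype(int);R,G,B=im[...,0],im[...,1],im[...,2]
z=P[...,2];v,u=np.indices(z.shape)
roi=(u>270)&(u<470)&(v>140)&(v<340)&(B>1.5*R)&(B>40)&(z>.02)&(z<.036)
q=(P[roi][:,:2]*1000).astype(np.float32);r=cv2.minAreaRect(q);print(r);print(cv2.boxPoints(r))
kn=(z>.1)&(z<.125)&(abs(u-309)<20)&(abs(v-294)<20); print(kn.sum(),P[kn].mean(0))
a,b=look("scene","pics/s3.png"),0
A=cv2.imread("pics/t3.png")[140:340,240:440];S=cv2.imread("pics/s3.png")[80:280,170:370]
cv2.imwrite("pics/c3.png",cv2.resize(np.hstack([A,S]),None,fx=2,fy=2))
```

```text
[  0.34704654 -12.1333842   -1.6299303 ] [ 0.43880055 -0.10530802  0.01489894] [-0.39758571 -0.12205157  2.17346979 -0.00562856  1.08766288  1.19204565]
((530.8475341796875, -22.675537109375), (138.7951202392578, 247.98687744140625), 89.40880584716797)
[[406.14462  -90.79002 ]
 [654.1183   -93.348785]
 [655.5504    45.43895 ]
 [407.57678   47.99771 ]]
272 [0.45322843 0.03309575 0.11251447]
```

View pics/c3.png

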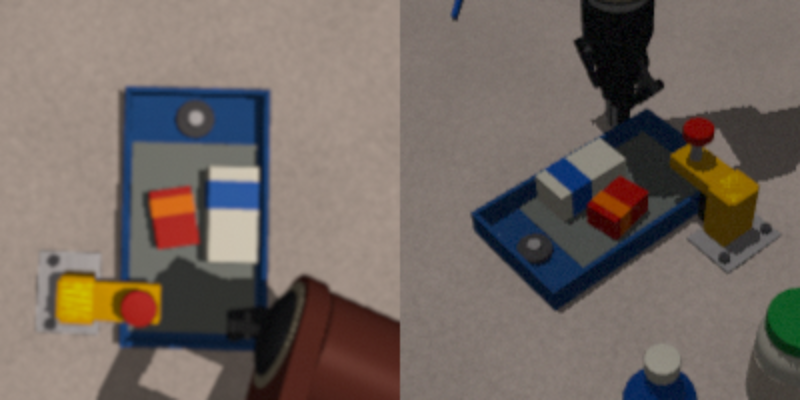

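Left half (top view): the tray's +y side is against the head, the knob (138,305) stands just inside the +y wall, and both boxes lie flat. The tray is home with a held push of about 12.3 N, so I release and withdraw.

Emit:
apply_moves(
  series=[
    {"x": 0,"y": 0.06,"z": 0,"wx": 0,"wy": 0,"wz": 0,"gripper": 0},
    {"x": 0,"y": 0.08,"z": 0,"wx": 0,"wy": 0,"wz": 0,"gripper": 0},
    {"x": 0,"y": 0.1,"z": 0,"wx": 0,"wy": 0,"wz": 0,"gripper": 0},
    {"x": 0,"y": 0.2,"z": 0,"wx": 0,"wy": 0,"wz": 0,"gripper": 0},
    {"x": 0,"y": 0.5,"z": 0,"wx": 0,"wy": 0,"wz": 0,"gripper": 0},
    {"x": 0,"y": 1,"z": 0,"wx": 0,"wy": 0,"wz": 0,"gripper": 0},
    {"x": 0,"y": 1.5,"z": 0,"wx": 0,"wy": 0,"wz": 0,"gripper": 0},
    {"x": 0,"y": 1.5,"z": 0,"wx": 0,"wy": 0,"wz": 0,"gripper": 0},
    {"x": 0,"y": 0,"z": -1.5,"wx": 0,"wy": 0,"wz": 0,"gripper": 0},
    {"x": 0,"y": 0,"z": -2.5,"wx": 0,"wy": 0,"wz": 0,"gripper": 0},
  ],
)

```text
time_s: 19.05
tool_pos: [0.437, -0.1522, 0.0546]
eef_rot: [-0.001, 1.0, -0.009, -0.001]
force: [0.5, 0.5, -0.2]
opening: 0.001
finger_force: 0.0
```

Emit:
apply_moves(
  series=[
    {"x": 0,"y": 0,"z": -3,"wx": 0,"wy": 0,"wz": 0,"gripper": 0},
    {"x": 0,"y": 0,"z": -3,"wx": 0,"wy": 0,"wz": 0,"gripper": 0},
    {"x": 0,"y": 0,"z": -3,"wx": 0,"wy": 0,"wz": 0,"gripper": 0},
    {"x": 0,"y": 0,"z": -2,"wx": 0,"wy": 0,"wz": 0,"gripper": 0},
    {"x": 0.1,"y": -2,"z": 0,"wx": 0,"wy": 0,"wz": 0,"gripper": 0},
    {"x": 0.3,"y": -3,"z": 0,"wx": 0,"wy": 0,"wz": 0,"gripper": 0},
    {"x": 0.3,"y": -3,"z": 0,"wx": 0,"wy": 0,"wz": 0,"gripper": 0},
    {"x": 0.3,"y": -3,"z": 0,"wx": 0,"wy": 0,"wz": 0,"gripper": 0},
    {"x": 0.3,"y": -3,"z": 0,"wx": 0,"wy": 0,"wz": 0,"gripper": 0},
    {"x": 0.1,"y": -2,"z": 0,"wx": 0,"wy": 0,"wz": 0,"gripper": 0},
  ],
)

```text
time_s: 20.3
tool_pos: [0.4545, 0.0088, 0.1654]
eef_rot: [-0.0, 1.0, -0.008, 0.001]
force: [0.9, 0.3, -0.4]
opening: 0.003
finger_force: 0.0
```

Run:
```python
from h import *
c=look("top","pics/t4.png");P=cloud(c);s=monitor.get_state();print(s['force'],s['tool_pos'],s['eef_rot'],s['time_s'])
im=c['image'].astype(int);R,G,B=im[...,0],im[...,1],im[...,2]
z=P[...,2];v,u=np.indices(z.shape)
roi=(u>270)&(u<470)&(v>140)&(v<340)&(B>1.5*R)&(B>40)&(z>.02)&(z<.036)
q=(P[roi][:,:2]*1000).astype(np.float32);r=cv2.minAreaRect(q);print(r);print(cv2.boxPoints(r))
```

```text
[-0.00797721  0.33630737  0.29182395] [0.45447713 0.01026223 0.16535534] [-9.52849649e-04  9.99971055e-01 -7.52966085e-03  5.33985497e-04] 20.35
((547.950439453125, -22.85320281982422), (138.97203063964844, 214.33193969726562), 89.19017028808594)
[[439.81308  -90.81762 ]
 [654.1236   -93.84693 ]
 [656.08777   45.111214]
 [441.77728   48.140526]]
```

Emit:
apply_moves(
  series=[
    {"x": -0.1,"y": -1.3,"z": 0,"wx": 0,"wy": 0,"wz": 0,"gripper": 0},
    {"x": 0,"y": -1,"z": 0,"wx": 0,"wy": 0,"wz": 0,"gripper": 0},
    {"x": 0,"y": 0,"z": 1,"wx": 0,"wy": 0,"wz": 0,"gripper": 0},
    {"x": 0,"y": 0,"z": 1.5,"wx": 0,"wy": 0,"wz": 0,"gripper": 0},
    {"x": 0,"y": 0,"z": 1,"wx": 0,"wy": 0,"wz": 0,"gripper": 0},
    {"x": 0,"y": 0,"z": 0.8,"wx": 0,"wy": 0,"wz": 0,"gripper": 0},
    {"x": 0,"y": 0,"z": 0.5,"wx": 0,"wy": 0,"wz": 0,"gripper": 0},
    {"x": 0,"y": 0,"z": 0.4,"wx": 0,"wy": 0,"wz": 0,"gripper": 0},
    {"x": 0,"y": 0,"z": 0.4,"wx": 0,"wy": 0,"wz": 0,"gripper": 0},
    {"x": 0,"y": 0,"z": 0.3,"wx": 0,"wy": 0,"wz": 0,"gripper": 0},
  ],
)

```text
time_s: 21.6
tool_pos: [0.4541, 0.0304, 0.1057]
eef_rot: [0.0, 1.0, -0.009, 0.0]
force: [-1.3, -0.3, 2.7]
opening: -0.004
finger_force: 1.3
```

Emit:
apply_moves(
  series=[
    {"x": 0,"y": 0,"z": 0.3,"wx": 0,"wy": 0,"wz": 0,"gripper": 0},
    {"x": 0,"y": 0,"z": 0.3,"wx": 0,"wy": 0,"wz": 0,"gripper": 0},
    {"x": 0,"y": 0,"z": 0.3,"wx": 0,"wy": 0,"wz": 0,"gripper": 0},
    {"x": 0,"y": 0,"z": 0.3,"wx": 0,"wy": 0,"wz": 0,"gripper": 0},
    {"x": 0,"y": 0,"z": 0.3,"wx": 0,"wy": 0,"wz": 0,"gripper": 0},
    {"x": 0,"y": 0,"z": 0.2,"wx": 0,"wy": 0,"wz": 0,"gripper": 0},
    {"x": 0,"y": 0,"z": 0.1,"wx": 0,"wy": 0,"wz": 0,"gripper": 0},
    {"x": 0,"y": 0,"z": 0.1,"wx": 0,"wy": 0,"wz": 0,"gripper": 0},
    {"x": 0,"y": 0,"z": 0.1,"wx": 0,"wy": 0,"wz": 0,"gripper": 0},
    {"x": 0,"y": 0,"z": 0.05,"wx": 0,"wy": 0,"wz": 0,"gripper": 0},
  ],
)

```text
time_s: 22.85
tool_pos: [0.454, 0.0304, 0.0849]
eef_rot: [0.0, 1.0, -0.009, 0.0]
force: [1.3, -1.5, 2.4]
opening: -0.004
finger_force: 1.2
```

Emit:
apply_moves(
  series=[
    {"x": 0,"y": 0,"z": 0.05,"wx": 0,"wy": 0,"wz": 0,"gripper": 0},
    {"x": 0,"y": 0,"z": 0.05,"wx": 0,"wy": 0,"wz": 0,"gripper": 0},
    {"x": 0,"y": 0,"z": 0.05,"wx": 0,"wy": 0,"wz": 0,"gripper": 0},
    {"x": 0,"y": 0,"z": 0.05,"wx": 0,"wy": 0,"wz": 0,"gripper": 0},
    {"x": 0,"y": 0,"z": 0.05,"wx": 0,"wy": 0,"wz": 0,"gripper": 0},
    {"x": 0,"y": 0,"z": 0.05,"wx": 0,"wy": 0,"wz": 0,"gripper": 0},
    {"x": 0,"y": 0,"z": 0,"wx": 0,"wy": 0,"wz": 0,"gripper": 0},
    {"x": 0,"y": 0,"z": 0,"wx": 0,"wy": 0,"wz": 0,"gripper": 0},
    {"x": 0,"y": 0,"z": 0,"wx": 0,"wy": 0,"wz": 0,"gripper": 0},
    {"x": 0,"y": 0,"z": 0,"wx": 0,"wy": 0,"wz": 0,"gripper": 0},
  ],
)

```text
time_s: 24.1
tool_pos: [0.454, 0.0305, 0.082]
eef_rot: [0.0, 1.0, -0.009, 0.0]
force: [1.7, -0.9, 4.8]
opening: 0.001
finger_force: 2.3
```

Emit:
apply_moves(
  series=[
    {"x": 0,"y": 0,"z": 0.04,"wx": 0,"wy": 0,"wz": 0,"gripper": 0},
    {"x": 0,"y": 0,"z": 0.04,"wx": 0,"wy": 0,"wz": 0,"gripper": 0},
    {"x": 0,"y": 0,"z": 0.04,"wx": 0,"wy": 0,"wz": 0,"gripper": 0},
    {"x": 0,"y": 0,"z": 0.03,"wx": 0,"wy": 0,"wz": 0,"gripper": 0},
    {"x": 0,"y": 0,"z": 0,"wx": 0,"wy": 0,"wz": 0,"gripper": 0},
    {"x": 0,"y": 0,"z": 0,"wx": 0,"wy": 0,"wz": 0,"gripper": 0},
    {"x": 0,"y": 0,"z": 0,"wx": 0,"wy": 0,"wz": 0,"gripper": 0},
    {"x": 0,"y": 0,"z": 0,"wx": 0,"wy": 0,"wz": 0,"gripper": 0},
    {"x": 0,"y": 0,"z": 0,"wx": 0,"wy": 0,"wz": 0,"gripper": 0},
    {"x": 0,"y": 0,"z": 0,"wx": 0,"wy": 0,"wz": 0,"gripper": 0},
  ],
)

```text
time_s: 25.35
tool_pos: [0.4541, 0.0304, 0.0819]
eef_rot: [0.0, 1.0, -0.009, -0.0]
force: [-3.5, -0.4, 13.7]
opening: -0.003
finger_force: 6.5
```

The plunger is at its end stop (13.7 N at z = 0.082). I let go by lifting straight up, then back away.

Emit:
apply_moves(
  series=[
    {"x": 0,"y": 0,"z": -0.2,"wx": 0,"wy": 0,"wz": 0,"gripper": 0},
    {"x": 0,"y": 0,"z": -0.5,"wx": 0,"wy": 0,"wz": 0,"gripper": 0},
    {"x": 0,"y": 0,"z": -2,"wx": 0,"wy": 0,"wz": 0,"gripper": 0},
    {"x": 0,"y": 0,"z": -4,"wx": 0,"wy": 0,"wz": 0,"gripper": 0},
    {"x": 0,"y": 0,"z": -4,"wx": 0,"wy": 0,"wz": 0,"gripper": 0},
    {"x": 0,"y": 3,"z": -2,"wx": 0,"wy": 0,"wz": 0,"gripper": 0},
    {"x": 0,"y": 4,"z": 0,"wx": 0,"wy": 0,"wz": 0,"gripper": 0},
    {"x": 0,"y": 4,"z": 0,"wx": 0,"wy": 0,"wz": 0,"gripper": 0},
    {"x": 0,"y": 3,"z": 0,"wx": 0,"wy": 0,"wz": 0,"gripper": 0},
    {"x": 0,"y": 0,"z": 0,"wx": 0,"wy": 0,"wz": 0,"gripper": 0},
  ],
)

```text
time_s: 26.6
tool_pos: [0.4507, -0.1105, 0.2064]
eef_rot: [-0.001, 1.0, -0.01, -0.001]
force: [0.2, 0.9, 0.1]
opening: 0.003
finger_force: 0.0
```

Run:
```python
from h import *
c=look("top","pics/t5.png");P=cloud(c);s=monitor.get_state();print(s['force'],s['tool_pos'],s['time_s'])
im=c['image'].astype(int);R,G,B=im[...,0],im[...,1],im[...,2]
z=P[...,2];v,u=np.indices(z.shape)
kn=(R>120)&(G<60)&(abs(u-309)<22)&(abs(v-294)<22); print(kn.sum(),np.nanmedian(P[kn],0))
look("scene","pics/s5.png")
A=cv2.imread("pics/t5.png")[140:340,240:440];S=cv2.imread("pics/s5.png")[80:280,170:370]
cv2.imwrite("pics/c5.png",cv2.resize(np.hstack([A,S]),None,fx=2,fy=2))
```

```text
[-0.5634074   0.36708241 -0.87221546] [ 0.45076858 -0.10953048  0.20641126] 26.65
42 [0.45454945 0.04400496 0.08397727]
```

View pics/c5.png

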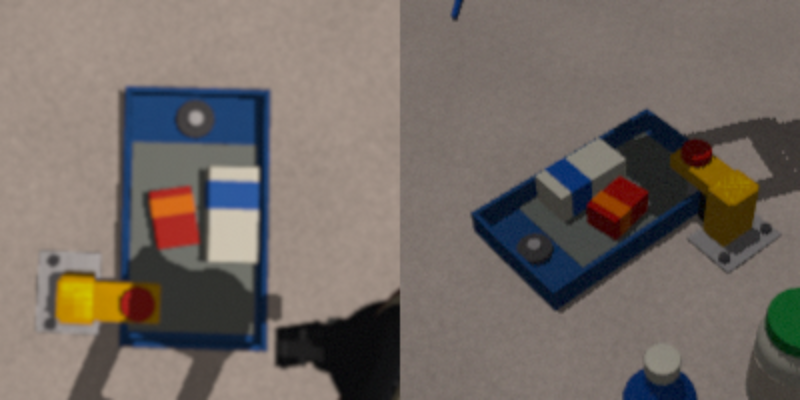

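The knob is down (top about 0.083 m, left half (138,304)), the tray is home with both boxes flat, and the arm is clear.

```bash
python3 -c "
from cell import sign_off
print(sign_off())"
```

```text
the job is handed in; nothing more can be done
None
```

The tray is home against the stop, held there at about 12 N for a little over half a second, and locked by the plunger pressed fully down. Both boxes are lying flat, the bottle and jar were left alone, the arm is clear, and the job was handed in at about 27 s.

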